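Tilt the counting plate out of its covered bin

ROBOT

A 6-joint arm with a two-finger parallel gripper is mounted at the origin on the work surface. World frame = base frame: x ahead of the robot, y to its left, z up, the work surface at z = 0. Lengths are in m, angles in rad, forces in N, time in s.
With the tool pointing down it reaches from about 0.3 to 0.775 m from the base axis. Payload 14.6 kg.
Tool frame: the origin (TCP) lies on the centre line of the jaws, within the pads' length; the fingertips stand 17 mm ahead of it and the grasp point (between the pads) lies 2 mm behind it (bot.finger_overhang is the distance from the TCP to the fingertips, in m); z points along the fingers, y is the direction in which the jaws open and shut (so a half turn about z gives the same grasp; the last joint's range is limited). The gripper opens to 94 mm and grips with 3 to 60 N. Pads are 16 mm wide; open, the fingers measure 119 mm over their backs; the gripper's body (75 mm by 177 mm) begins 78 mm behind the grasp point.
Start: joints at [-1.368, 0.3, 1.521, -0, 1.321, -0.067], TCP at [0.147, -0.53, 0.222] pointing down, gripper open.
Joint ranges: [-3.03, 3.03], [-0.79, 2.21], [0.23, 2.52], [-1.04, 4.18], [0, 3.07], [-2.55, 2.55]. Speed limits (rad/s): [2.22, 2.22, 2.57, 3.14, 3.14, 3.14].

INTERFACE

Orientations are given as a rotation vector (axis times angle).
In Python, from plant import bot, snapshot gives the robot as it stands.
- The arm moves only by the tool drive_tool, never from a script. Its argument "targets" is a list that holds one entry, the list of rows, each a list of 4 numbers: the shift along the tool's x, y, z in mm, then the turn about the tool's z in degrees. A call has 1 to 12 rows; each row is the pose to reach, as a shift and turn from the pose commanded when the call began, along the tool's axes at that moment; what a row does not reach only later rows make up. A row lasts 1/10 s, in which the tool goes at most 50 mm and 8.59 degrees, less where a joint would pass 70% of its speed; a pose out of reach is approached as far as the arm can. A call with a gripper value outside its range is refused whole. "claw" is the closure, from 0 (fully open) to 1 (shut), set as the call begins (left out, the last holds). The fingers move at their own pace and stop on an object; the grip force is fixed at half the most. Time passes only in rows, so rows that repeat a pose let the fingers close. It gives the time, the measured TCP pose, the force and the opening at its end, in the units of the state.
- bot.get_state(): the state, without advancing time (a new reading comes with each control period).
- snapshot(name): name is "side" or "top"; returns a dict with "pixels" (400x640x3 uint8, red, green, blue), "fx", "fy", "cx", "cy" (pixels), "origin" and "rotation" of the camera in the world. Camera axes: x right, y down, z forward; pixel columns grow to the right and rows downward; lengths in m; the calibration is good to about 2 mm. A picture is of the moment at which its call begins. There is no depth.
- bot.hand_in(): hands the job in, once; it reports no verdict.
The state is a dict: "clock": time; "joint_pos": joint angles; "qvel": joint speeds; "effort": joint torques, N m; "tool_pos": TCP position; "tcp_rot": TCP orientation; "wrist_force": force on the tool from outside, world axes, zero at the start; "torque": the same for the moment, N m; "finger_gap": finger opening in m.
Only numpy, scipy, OpenCV 4.12 (cv2) and the standard library are available. Lean on these libraries where they do the work, as an engineer would, in place of code of your own. Each camera call takes 0.05 s, during which the arm holds its last target.

TASK

Take the counting plate with the plain flat tab out of its deep narrow bin: lift it by the tab end so that it tilts and slides out from under the bin's cover. Then stand it on its long edge in the slot of the open wooden stand, fully down, and let go. Leave the plate with the round knob where it is.

Things in the scene. Friction and masses are not known exactly. Their poses are not given: they have to be found in the camera images.
- tab_plate: Plate to move: L-shaped, aluminium, 8 mm thick (y), 110 g, standing on its long edge on the floor of plate_bin. Bar 130 mm long (x -65..65), 32 mm high (z 0..32); at the +x end a plain flat tab 36 mm wide (x 29..65) rises to z 120, so 45 mm stand above the bin's rim. The bar's -x end is beneath the bin's cover. Origin: middle of the long lower edge; z up in the plate's plane.
- plate_bin: Fixed brown wooden bin with tab_plate in it: 162 (x) x 32 (y) x 81 mm high, inside 150 x 20, floor and walls 6. A fixed 6 mm cover flush with the rim closes 40 mm at the -x end (nearer the robot); mouth x -35..75, too short for the bar to rise level. The tab is at +x; play about 10 mm at each end. Thin foot board 190 x 75. Origin: centre of underside, z up. A like bin stands near.
- stand: Fixed pale wooden stand: block 184 (x) x 48 (y) x 53 mm high with one slot along x, open at the top, 160 x 24 mm, floor 8 mm above the table (45 deep). Thin foot board 210 x 100. Origin: centre of the underside, below the slot's centre; z up. The plate may stand either way round and may lean on the slot's side.
- knob_plate: The other plate, to be left alone, standing the same way in the second bin: same bar, but its tab is only 20 mm wide and has a round knob, 24 mm in diameter and 18 mm thick, at its top (138 mm above the origin). Origin and axes as for tab_plate.
Not all that is in view belongs to the job. Leave any yellow look-alike of the tab_plate alone.

How it is judged:
By the outcome, as a careful person would: the job done as asked, in the order asked, and still so for the second after the job is handed in, with the robot touching nothing.
It also fails if it takes over 51 s, if anything falls off the work surface, if the arm or the gripper's body presses on something with over 40 N, if the wrist force passes 120 N, or if a joint passes its speed limit or range.

## Working session

There is one attempt and no reset: what is moved stays moved. The work goes in short steps, Python scripts to look and compute and a tool call to move; the robot and the scene stay as the last step left them, time stands still between calls to the robot, and variables do not carry over. Pictures are saved under pics/ and viewed, and the job is handed in when it is done.

Besides the shell and the picture viewer there is one more tool, called after "Emit:" by a JSON object that holds its "api" and its "payload", one argument or row to a line. drive_tool: Moves the arm, as the interface text tells. Its arguments: {"type":"object","properties":{"targets":{"type":"array"},"claw":{"type":"number"}},"required":["targets"]}

```bash
ls; mkdir -p pics; python3 - <<'E'
from plant import bot, snapshot
import cv2,numpy as np,pickle
print(bot.get_state())
d={}
for n in("side","top"):
    s=snapshot(n); d[n]=s
    cv2.imwrite(f"pics/{n}0.png",s["pixels"][:,:,::-1])
    print(n,s["fx"],s["fy"],s["cx"],s["cy"],s["origin"],np.array(s["rotation"]))
pickle.dump(d,open("d0.pkl","wb"))
E
```

```text
pics
{'clock': 0.0, 'joint_pos': array([-1.36762008e+00,  3.00476122e-01,  1.52156342e+00,  2.92864196e-05,
        1.32068307e+00, -6.66379911e-02]), 'qvel': array([-0.0008112 ,  0.000751  , -0.00041352,  0.00129566, -0.00107641,
       -0.00019245]), 'effort': array([-1.79866092e-04, -5.31812167e+01, -3.52737522e+01,  7.08525768e-02,
        2.44601921e-02, -1.08668087e-04]), 'tool_pos': array([ 0.14654097, -0.52987832,  0.22189103]), 'tcp_rot': array([-3.11193013e+00, -4.22375597e-01,  7.65904690e-05]), 'wrist_force': array([0.62946398, 0.26629622, 0.98034571]), 'torque': array([-0.01712109,  0.05657484,  0.00257251]), 'finger_gap': 0.09413511206686992}
side 371.22396914562904 371.22396914562904 317.9993267850846 189.45001161234563 [0.38964412 0.59846143 0.62366903] [-0.09828534  2.87576427 -1.21957033]
top 381.6208830544307 381.6208830544307 320.8511215533696 201.8035772391575 [0.38605244 0.01813631 1.02805925] [-2.21222821  2.18316663 -0.03032973]
```

View pics/side0.png

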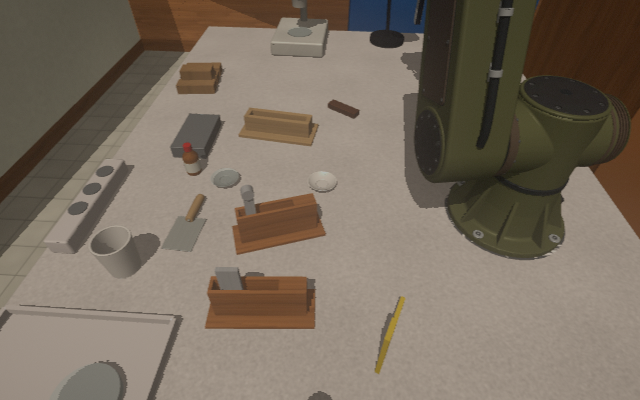

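View pics/top0.png

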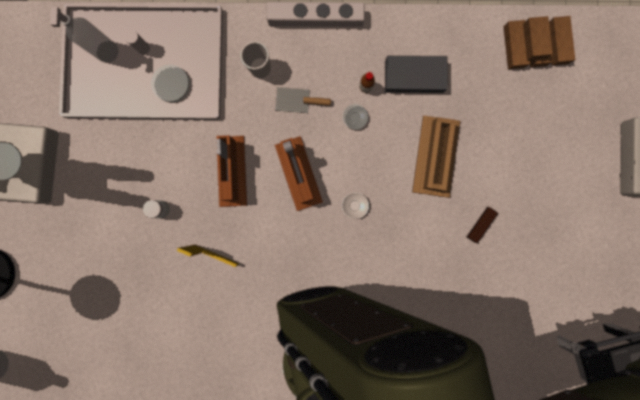

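The side view shows the tab bin at about (262,300), the knob bin at (278,222) and the stand at (279,127). In the top view they are at (231,171), (298,172) and (437,156). The yellow look-alike is at (210,255) in the top view. I'll zoom in next.

```bash
python3 - <<'E'
import cv2,numpy as np,pickle
d=pickle.load(open("d0.pkl","rb"))
def crop(n,x0,y0,x1,y1,k,o):
    im=d[n]["pixels"][y0:y1,x0:x1,::-1]
    cv2.imwrite(o,cv2.resize(im,None,fx=k,fy=k,interpolation=cv2.INTER_CUBIC))
crop("top",200,120,330,220,6,"pics/c1.png")
crop("top",400,100,480,210,5,"pics/c2.png")
crop("side",195,255,325,335,6,"pics/c3.png")
crop("side",230,100,330,150,7,"pics/c4.png")
E
```

```text
(no output)
```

View pics/c1.png

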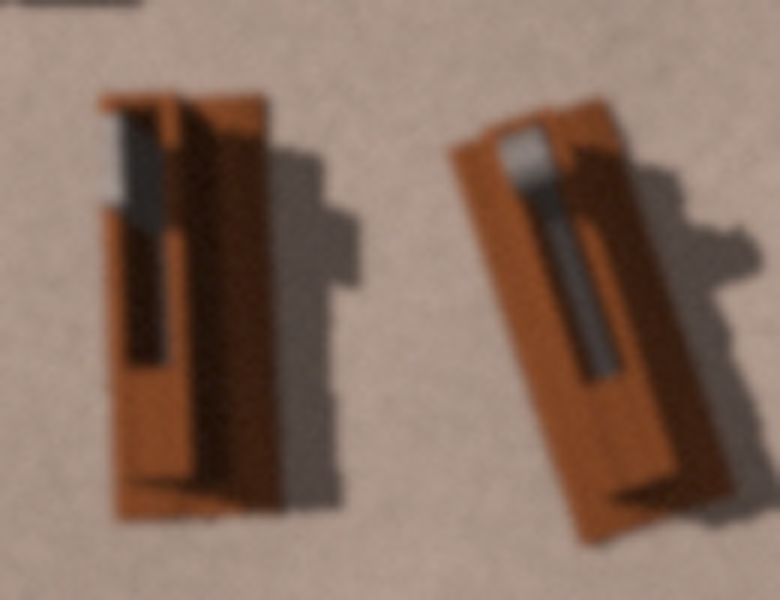

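View pics/c2.png

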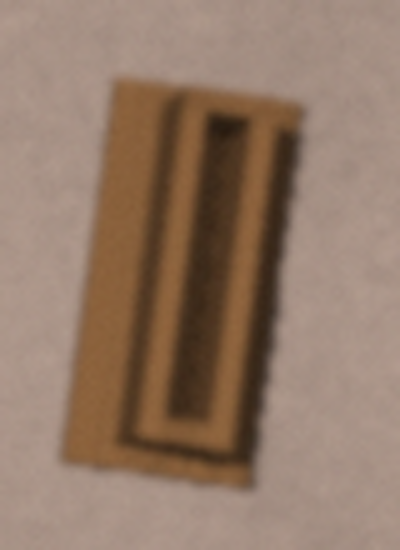

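View pics/c3.png

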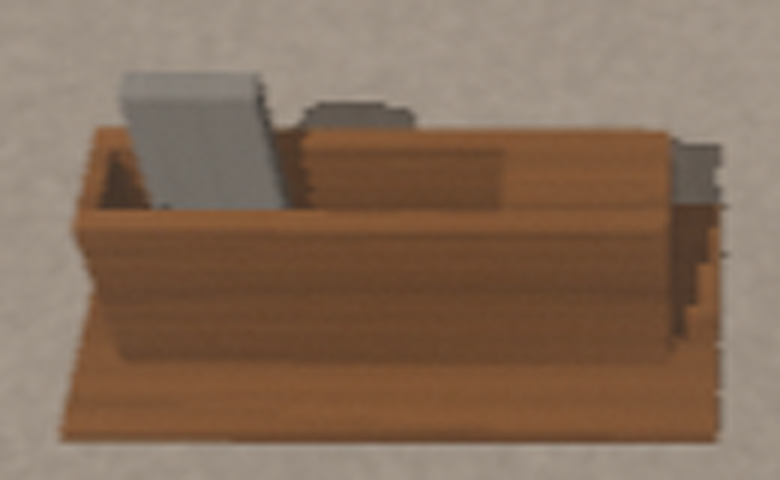

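View pics/c4.png

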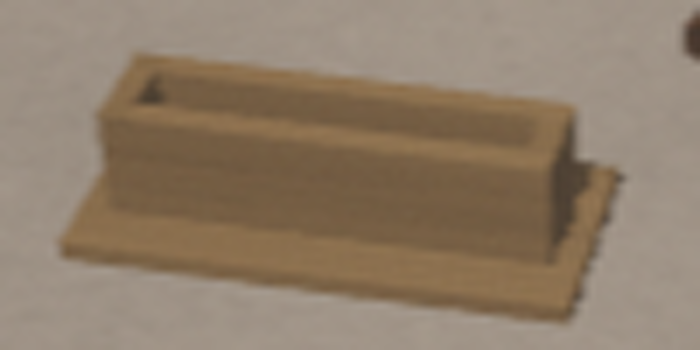

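```bash
cat > h.py <<'E'
import cv2,numpy as np,pickle
def ray(s,px):
    R=cv2.Rodrigues(np.array(s["rotation"],float))[0] if np.array(s["rotation"]).size==3 else np.array(s["rotation"])
    v=np.array([(px[0]-s["cx"])/s["fx"],(px[1]-s["cy"])/s["fy"],1.])
    return np.array(s["origin"]),R@v
def onz(s,px,z):
    o,v=ray(s,px); return o+v*(z-o[2])/v[2]
def proj(s,P):
    R=cv2.Rodrigues(np.array(s["rotation"],float))[0]
    c=R.T@(np.array(P)-s["origin"]); return np.array([s["fx"]*c[0]/c[2]+s["cx"],s["fy"]*c[1]/c[2]+s["cy"]])
E
python3 - <<'E'
from h import *
d=pickle.load(open("d0.pkl","rb"));np.set_printoptions(precision=1,suppress=True)
def L(n,lab,pts,x0,y0,k,z):
    q=np.array([onz(d[n],(p[0]/k+x0-.5+.5/k,p[1]/k+y0-.5+.5/k),z)*1e3 for p in pts])
    print(n,lab,"\n",q[:,:2],"centre",q.mean(0)[:2],"sides",[round(np.hypot(*(q[i]-q[(i+1)%len(q)])[:2]),1) for i in range(len(q))], "ang",np.degrees(np.arctan2(*(q[0]-q[-1])[[1,0]])))
T=(200,120,6)
# order far-left, far-right, near-right, near-left
L("top","tab top",[(103,113),(123,113),(126,208),(106,208)],*T,.126)
L("top","bin rim",[(101,97),(179,97),(191,475),(116,480)],*T,.081)
L("top","stand slot rim",[(210,115),(250,118),(207,420),(168,418)],400,100,5,.053)
L("top","stand rim",[(183,92),(275,108),(237,452),(135,438)],400,100,5,.053)
L("top","stand foot",[(113,80),(303,105),(253,490),(62,460)],400,100,5,.004)
S=(195,255,6)
L("side","tab top",[(125,100),(122,74),(258,74),(264,100)],*S,.126)
L("side","bin rim",[(78,212),(97,128),(668,132),(668,213)],*S,.081)
L("side","stand rim",[(98,115),(138,55),(575,103),(555,163)],230,100,7,.053)
L("side","stand slot",[(150,103),(160,72),(540,115),(525,145)],230,100,7,.053)
L("side","knob rim?",[(300,128),(415,128)],*S,.081)
E
```

```text
top tab top 
 [[567.9 277.7]
 [568.  269.7]
 [530.  267.6]
 [529.9 275.6]] centre [548.9 272.6] sides [np.float64(8.0), np.float64(38.0), np.float64(8.0), np.float64(38.0)] ang 3.1547756310424164
top bin rim 
 [[583.7 291.6]
 [584.  259. ]
 [426.1 250.4]
 [423.6 281.6]] centre [504.4 270.6] sides [np.float64(32.7), np.float64(158.1), np.float64(31.3), np.float64(160.3)] ang 3.587873282546014
top stand slot rim 
 [[ 630.1 -279.6]
 [ 628.8 -300. ]
 [ 473.  -278.3]
 [ 473.8 -258.4]] centre [ 551.4 -279.1] sides [np.float64(20.5), np.float64(157.3), np.float64(19.9), np.float64(157.8)] ang -7.700869190756743
top stand rim 
 [[ 641.9 -265.7]
 [ 634.1 -312.8]
 [ 456.8 -293.6]
 [ 463.3 -241.6]] centre [ 549.  -278.4] sides [np.float64(47.8), np.float64(178.4), np.float64(52.3), np.float64(180.2)] ang -7.675343138068101
top stand foot 
 [[ 660.9 -242.2]
 [ 648.4 -344.5]
 [ 440.1 -317.8]
 [ 454.9 -215.7]] centre [ 551.1 -280.1] sides [np.float64(103.1), np.float64(210.0), np.float64(103.2), np.float64(207.7)] ang -7.348863002172447
side tab top 
 [[566.3 280.5]
 [569.2 272.7]
 [533.6 270.2]
 
[... 196 characters left out ...]
[425.1 277. ]] centre [506.5 269.4] sides [np.float64(26.6), np.float64(160.7), np.float64(25.7), np.float64(161.0)] ang 3.899035580619264
side stand rim 
 [[ 646.5 -267.2]
 [ 639.5 -312.1]
 [ 459.1 -290.7]
 [ 463.6 -247.9]] centre [ 552.2 -279.5] sides [np.float64(45.5), np.float64(181.7), np.float64(43.0), np.float64(184.0)] ang -6.006375142307939
side stand slot 
 [[ 627.8 -277.3]
 [ 628.1 -300.2]
 [ 472.3 -281. ]
 [ 476.3 -259.4]] centre [ 551.1 -279.5] sides [np.float64(22.8), np.float64(157.1), np.float64(22.0), np.float64(152.5)] ang -6.754488661416051
side knob rim? 
 [[530.8 257.4]
 [498.6 255.1]] centre [514.7 256.3] sides [np.float64(32.4), np.float64(32.4)] ang 4.0351517141916835
```

```bash
cat >> h.py <<'E'
def sh(P,s):
    R=cv2.Rodrigues(np.array(s["tcp_rot"]))[0]
    return np.round(R.T@(np.array(P)-s["tool_pos"])*1e3,1)
def yaw(s):
    R=cv2.Rodrigues(np.array(s["tcp_rot"]))[0]; return np.degrees(np.arctan2(R[1,0],R[0,0])),R[2]
E
python3 - <<'E'
from h import *
from plant import bot
s=bot.get_state();print(yaw(s),sh((.43,-.15,.25),s),sh((.549,.274,.25),s))
E
```

```text
(np.float64(15.45647171554882), array([ 4.12052066e-05, -1.06941615e-03, -9.99999427e-01])) [ 374.5 -290.6  -27.7] [ 602.2 -667.6  -27.3]
```

Emit:
{"api": "drive_tool", "payload": {
  "targets": [
    [[374,-290,-28,12],[374,-290,-28,12],[374,-290,-28,12],[374,-290,-28,12],[374,-290,-28,12],[374,-290,-28,12],[374,-290,-28,12],[374,-290,-28,12],[374,-290,-28,12],[374,-290,-28,12],[374,-290,-28,12],[374,-290,-28,12]]
  ],
  "claw": 0
}}

```text
clock: 1.3
tool_pos: [0.4296, -0.1507, 0.2501]
tcp_rot: [-3.14, -0.097, 0.001]
wrist_force: [-0.0, -0.0, 0.2]
finger_gap: 0.094
```

```bash
python3 - <<'E'
from h import *
from plant import bot
s=bot.get_state();print(s["clock"],s["tool_pos"],yaw(s),sh((.549,.274,.2),s))
E
```

```text
1.3 [ 0.42963965 -0.15074815  0.25014107] (np.float64(3.526618459973692), array([-6.81028893e-04, -1.76215065e-04, -9.99999753e-01])) [ 145.3 -416.6   50.1]
```

Emit:
{"api": "drive_tool", "payload": {
  "targets": [
    [[145,-416,0,0],[145,-416,0,0],[145,-416,0,0],[145,-416,0,0],[145,-416,0,0],[145,-416,0,0],[145,-416,0,0],[145,-416,0,0],[145,-416,0,0],[145,-416,50,0],[145,-416,50,0],[145,-416,50,0]]
  ]
}}

```text
clock: 2.5
tool_pos: [0.5495, 0.2716, 0.2007]
tcp_rot: [3.139, 0.092, -0.003]
wrist_force: [0.7, -0.5, 0.9]
finger_gap: 0.0939
```

```bash
python3 - <<'E'
from h import *
from plant import bot,snapshot
s=bot.get_state();print(s["clock"],s["tool_pos"],yaw(s),sh((.5493,.2742,.102),s))
p=snapshot("side");cv2.imwrite("pics/s1.png",cv2.resize(p["pixels"][100:340,150:400,::-1],None,fx=2.4,fy=2.4))
E
```

```text
2.5 [0.54950865 0.27157318 0.20069991] (np.float64(3.368984716232569), array([-1.83137586e-03,  7.97919460e-04, -9.99998005e-01])) [ 0.1 -2.7 98.7]
```

View pics/s1.png

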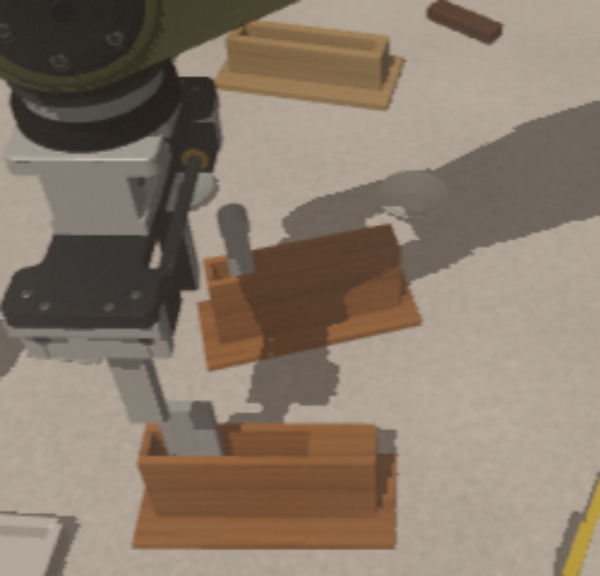

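The picture shows the open gripper above the tab, which is at (190,425) in the crop, and clear of the knob plate at (235,235). Next I descend.

Emit:
{"api": "drive_tool", "payload": {
  "targets": [
    [[0,-1,40,0],[0,-1,60,0],[0,-1,75,0],[0,-1,88,0],[0,-1,98,0],[0,-1,98,0],[0,-1,98,0]]
  ]
}}

```text
clock: 3.25
tool_pos: [0.5497, 0.2742, 0.1032]
tcp_rot: [-3.14, -0.095, -0.001]
wrist_force: [0.4, 0.2, 0.7]
finger_gap: 0.094
```

```bash
python3 - <<'E'
from h import *
from plant import bot,snapshot
s=bot.get_state();print(s["clock"],s["tool_pos"],yaw(s),s["wrist_force"],sh((.5493,.2742,.102),s))
p=snapshot("top");cv2.imwrite("pics/t1.png",cv2.resize(p["pixels"][60:240,150:350,::-1],None,fx=3,fy=3))
p=snapshot("side");cv2.imwrite("pics/s2.png",cv2.resize(p["pixels"][200:340,150:350,::-1],None,fx=3,fy=3))
E
```

```text
3.25 [0.54970031 0.27416936 0.10320455] (np.float64(3.4518321422736715), array([ 8.42060987e-04, -3.44170220e-04, -9.99999586e-01])) [0.42656659 0.24568682 0.74572014] [-0.4 -0.1  1.2]
```

View pics/s2.png

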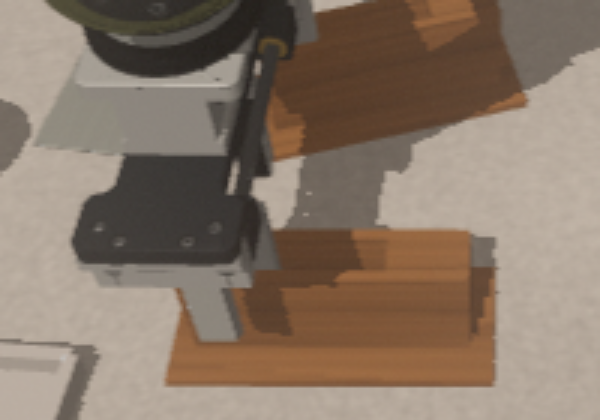

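The near finger, at (215,310) in the crop, is beside the tab and its tip is above the rim height. Closing the gripper now.

Emit:
{"api": "drive_tool", "payload": {
  "targets": [
    [[0,0,0,0],[0,0,0,0],[0,0,0,0],[0,0,0,0],[0,0,0,0],[0,0,0,0],[0,0,0,0],[0,0,0,0],[0,0,0,0],[0,0,0,0]]
  ],
  "claw": 1
}}

```text
clock: 4.35
tool_pos: [0.5494, 0.2741, 0.1024]
tcp_rot: [-3.14, -0.095, -0.0]
wrist_force: [-0.1, -0.5, 0.3]
finger_gap: 0.0175
```

Emit:
{"api": "drive_tool", "payload": {
  "targets": [
    [[0,0,0,0],[0,0,0,0],[0,0,0,0],[0,0,0,0]]
  ]
}}

```text
clock: 4.75
tool_pos: [0.5494, 0.2741, 0.1025]
tcp_rot: [-3.14, -0.095, -0.0]
wrist_force: [0.4, 0.6, -0.7]
finger_gap: 0.0082
```

Emit:
{"api": "drive_tool", "payload": {
  "targets": [
    [[0,0,-6,0],[0,0,-12,0],[0,0,-18,0],[0,0,-24,0],[0,0,-30,0],[0,0,-35,0],[0,0,-35,0],[0,0,-35,0]]
  ]
}}

```text
clock: 5.55
tool_pos: [0.5493, 0.2741, 0.1374]
tcp_rot: [3.14, 0.095, -0.0]
wrist_force: [0.3, 0.0, -2.8]
finger_gap: 0.008
```

```bash
python3 - <<'E'
from h import *
from plant import bot,snapshot
s=bot.get_state();print(s["clock"],s["tool_pos"],yaw(s),s["wrist_force"])
p=snapshot("side");cv2.imwrite("pics/s3.png",cv2.resize(p["pixels"][200:340,150:350,::-1],None,fx=3.5,fy=3.5))
E
```

```text
5.55 [0.54928755 0.27406812 0.13740588] (np.float64(3.459434254933398), array([-6.67093856e-05,  3.32486267e-05, -9.99999997e-01])) [ 0.3486278   0.04560814 -2.75532025]
```

View pics/s3.png

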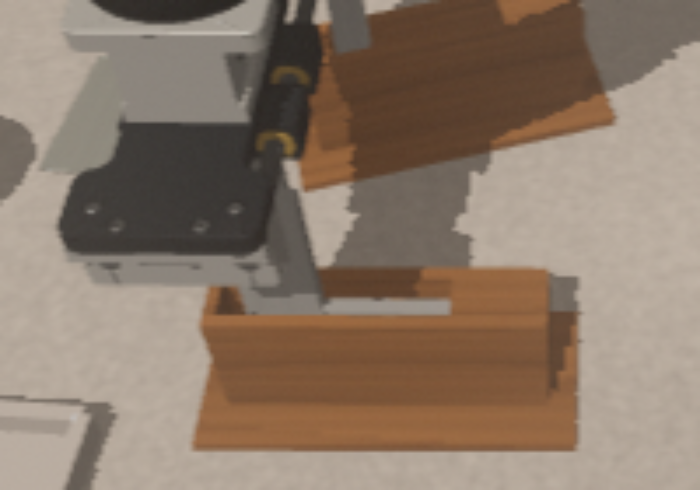

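The bar's top edge is level at (390,305) in the crop, just under the cover, and the weight shows on the wrist. I'll start the tilting arc.

Emit:
{"api": "drive_tool", "payload": {
  "targets": [
    [[-2,0,-5,0],[-6,0,-9,0],[-10,0,-13,0],[-14,0,-16,0],[-17,0,-19,0],[-20,0,-21,0],[-20,0,-21,0]]
  ]
}}

```text
clock: 6.3
tool_pos: [0.5291, 0.2729, 0.1588]
tcp_rot: [-3.14, -0.095, -0.0]
wrist_force: [-2.2, -1.7, -8.3]
finger_gap: 0.0078
```

```bash
python3 - <<'E'
from h import *
from plant import bot,snapshot
s=bot.get_state();print(s["clock"],s["tool_pos"],yaw(s),s["wrist_force"],s["torque"])
p=snapshot("side");cv2.imwrite("pics/s4.png",cv2.resize(p["pixels"][200:340,150:350,::-1],None,fx=3.5,fy=3.5))
E
```

```text
6.3 [0.52914794 0.27288412 0.15875999] (np.float64(3.467670897844935), array([ 2.54636809e-04, -2.47429595e-05, -9.99999967e-01])) [-2.18473307 -1.67050548 -8.29508497] [-0.10703394  0.08210211  0.06807087]
```

View pics/s4.png

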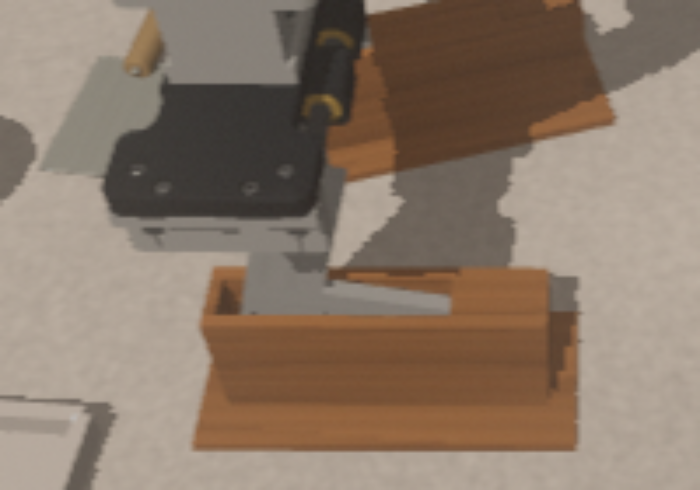

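The plate is turning in the grip as planned: the top edge of the bar now slopes from (325,285) down to (450,305), with only a few newtons at the wrist. Continuing to about 32°.

Emit:
{"api": "drive_tool", "payload": {
  "targets": [
    [[-4,0,-3,0],[-8,0,-5,0],[-12,0,-8,0],[-16,0,-10,0],[-20,0,-12,0],[-24,0,-14,0],[-27,0,-15,0],[-27,0,-15,0]]
  ]
}}

```text
clock: 7.15
tool_pos: [0.5021, 0.2713, 0.1737]
tcp_rot: [-3.14, -0.095, -0.0]
wrist_force: [0.1, 0.4, -9.8]
finger_gap: 0.0077
```

```bash
python3 - <<'E'
from h import *
from plant import bot,snapshot
s=bot.get_state();print(s["clock"],s["tool_pos"],yaw(s),s["wrist_force"],s["torque"])
p=snapshot("side");cv2.imwrite("pics/s5.png",cv2.resize(p["pixels"][200:340,150:350,::-1],None,fx=3.5,fy=3.5))
E
```

```text
7.15 [0.50212937 0.2712652  0.17367286] (np.float64(3.4670951046224916), array([ 6.33202963e-05, -3.05739862e-05, -9.99999998e-01])) [ 0.06796865  0.3741055  -9.84926484] [ 0.02497203 -0.16901971 -0.01622942]
```

View pics/s5.png

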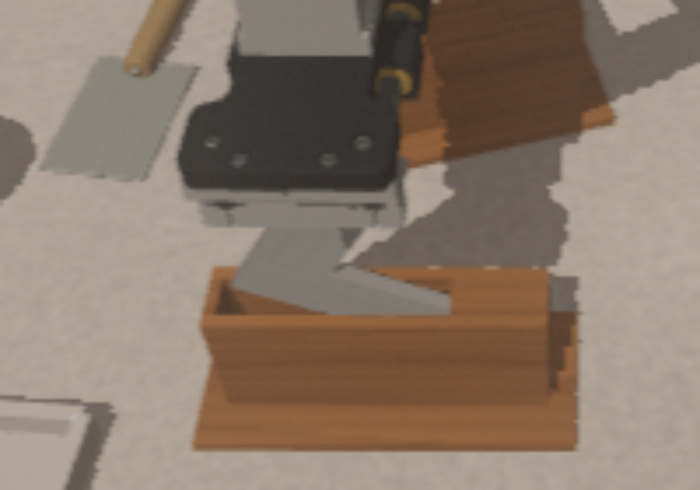

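```bash
python3 - <<'E'
from h import *
d=pickle.load(open("d0.pkl","rb"));s=d["side"]
t=np.radians(3.5)
for y in(266,270,274):
  for a in (28,34):
    c,sn=np.cos(np.radians(a)),np.sin(np.radians(a))
    x=-3.3+18*c+98*sn; z=175.7+18*sn-98*c
    P=[.5055+(x*np.cos(t))/1e3,y/1e3+x*np.sin(t)/1e3,z/1e3]
    print(a,y,x,z,(proj(s,P)-[150,200])*3.5)
E
```

```text
28 266 58.60126982447799 97.62162402997117 [251.08992571 264.02239887]
34 266 66.42358084612394 104.51979015207934 [231.70594842 255.61080732]
28 270 58.60126982447799 97.62162402997117 [248.94234074 271.39748216]
34 270 66.42358084612394 104.51979015207934 [229.44852224 263.00498606]
28 274 58.60126982447799 97.62162402997117 [246.77430784 278.8427863 ]
34 274 66.42358084612394 104.51979015207934 [227.16942872 270.47013598]
```

The plate's far lower corner, at (235,290) in the crop, is about 10 mm lower than predicted, so the tab has slipped a few mm in the pads. The tilt is about 30° and the corner is above the rim. I'll slide it out along the bar.

Emit:
{"api": "drive_tool", "payload": {
  "targets": [
    [[2,0,2,0],[7,0,-1,0],[12,0,-4,0],[17,0,-7,0],[22,0,-10,0],[27,0,-12,0],[32,0,-15,0],[37,0,-18,0],[42,0,-21,0],[46,0,-24,0],[46,0,-24,0]]
  ]
}}

```text
clock: 8.3
tool_pos: [0.5489, 0.2741, 0.1978]
tcp_rot: [-3.14, -0.094, -0.001]
wrist_force: [-0.6, -0.2, -0.7]
finger_gap: 0.0078
```

```bash
python3 - <<'E'
from h import *
from plant import bot,snapshot
s=bot.get_state();print(s["clock"],s["tool_pos"],yaw(s),s["wrist_force"],s["torque"])
p=snapshot("side");cv2.imwrite("pics/s6.png",cv2.resize(p["pixels"][200:340,150:350,::-1],None,fx=3.5,fy=3.5))
E
```

```text
8.3 [0.54887463 0.27407437 0.19783343] (np.float64(3.4472976078442223), array([ 6.00281778e-04, -2.36173352e-04, -9.99999792e-01])) [-0.62798807 -0.1570977  -0.72021117] [0.02748451 0.04075137 0.00049352]
```

View pics/s6.png

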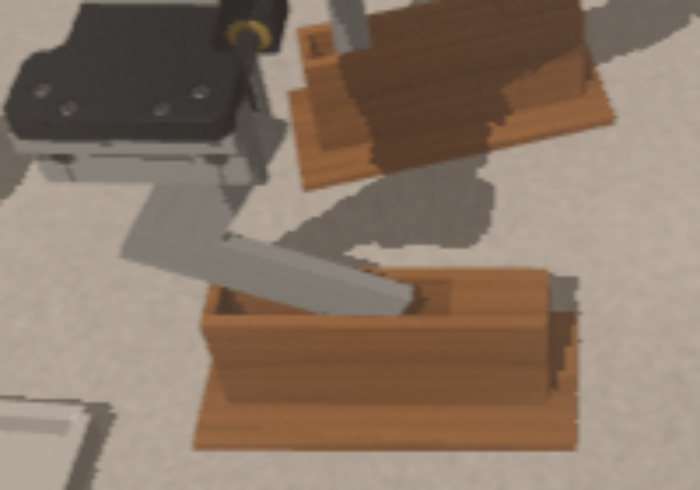

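The bar's end, at (412,290) in the crop, is clear of the cover edge at (450,290). Lifting straight up.

Emit:
{"api": "drive_tool", "payload": {
  "targets": [
    [[0,0,-10,0],[0,0,-25,0],[0,0,-45,0],[0,0,-70,0],[0,0,-95,0],[0,0,-120,0],[0,0,-140,0],[0,0,-140,0],[0,0,-140,0]]
  ]
}}

```text
clock: 9.25
tool_pos: [0.5482, 0.274, 0.337]
tcp_rot: [3.14, 0.095, -0.0]
wrist_force: [-0.2, 1.0, -0.9]
finger_gap: 0.0079
```

```bash
python3 - <<'E'
from h import *
from plant import bot,snapshot
s=bot.get_state();print(s["clock"],s["tool_pos"],yaw(s),s["wrist_force"],s["torque"],sh((.545,-.05,.338),s))
p=snapshot("side");cv2.imwrite("pics/s7.png",cv2.resize(p["pixels"][60:330,80:380,::-1],None,fx=2.2,fy=2.2))
pickle.dump(p,open("p7.pkl","wb"))
E
```

```text
9.25 [0.54816137 0.27401617 0.33704389] (np.float64(3.462153710584062), array([-1.40684748e-04,  3.69744382e-05, -9.99999989e-01])) [-0.20676622  1.01734061 -0.94143053] [ 0.00197088  0.00341461 -0.01222562] [-22.7 323.2  -0.9]
```

View pics/s7.png

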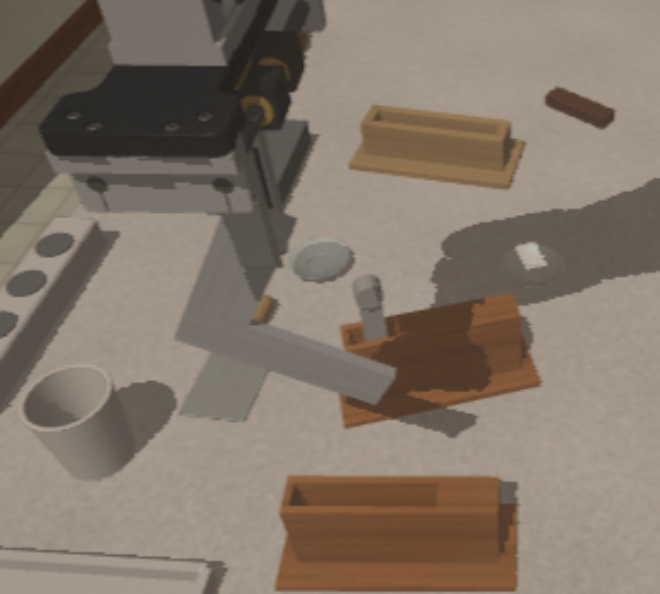

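The plate is out and tilted. Its tab-side lower corner is at (178,337) in the crop and its bar-end lower corner at (380,404). I'll measure its pose in the plate's plane.

```bash
python3 - <<'E'
from h import *
p=pickle.load(open("p7.pkl","rb"))
T=np.array([.5482,.2740,.337]);t=np.radians(3.46)
ex=np.array([np.cos(t),np.sin(t),0]);n=np.array([-np.sin(t),np.cos(t),0])
def loc(px,off=.004):
    o,v=ray(p,(px[0]/2.2+80-.27,px[1]/2.2+60-.27)); k=((T+n*off-o)@n)/(v@n); q=o+k*v-T
    return np.array([q@ex,q[2]])*1e3
A=loc((178,337));B=loc((380,404));I=loc((253,320));C=loc((395,375))
print("tabcorner",A,"barend low",B,"inner",I,"barend up",C,"len",np.hypot(*(A-B)),"tilt",np.degrees(np.arctan2(*(A-B)[::-1])), "h",np.hypot(*(B-C)))
E
```

```text
tabcorner [ 66.6348885  -77.85166297] barend low [ -47.17805102 -141.20484403] inner [ 18.32638022 -62.41078055] barend up [ -59.96252354 -111.50718844] len 130.25747868786073 tilt 29.10219519881041 h 32.33254529446292
```

```bash
python3 - <<'E'
from h import *
from plant import bot
s=bot.get_state();print(sh((.535,-.2776,.337),s))
E
```

```text
[-4.630e+01  5.498e+02 -4.000e-01]
```

Emit:
{"api": "drive_tool", "payload": {
  "targets": [
    [[-2,20,0,1],[-5,55,0,2],[-10,100,0,4],[-14,145,0,5],[-18,190,0,6],[-22,235,0,7],[-26,280,0,8],[-30,325,0,9],[-34,370,0,10],[-37,415,0,10.5],[-41,460,0,10.5],[-46,500,0,10.5]]
  ]
}}

```text
clock: 10.5
tool_pos: [0.5319, -0.2298, 0.3359]
tcp_rot: [-3.135, 0.194, 0.003]
wrist_force: [-0.8, 0.3, -1.2]
finger_gap: 0.0077
```

```bash
python3 - <<'E'
from h import *
from plant import bot
s=bot.get_state();print(s["clock"],s["tool_pos"],yaw(s),s["finger_gap"],sh((.535,-.2776,.337),s))
E
```

```text
10.5 [ 0.53191519 -0.22984659  0.3359375 ] (np.float64(-7.071713094208905), array([-2.07525793e-03, -6.70496739e-04, -9.99997622e-01])) 0.007731886159519676 [ 8.9 47.  -1.1]
```

Emit:
{"api": "drive_tool", "payload": {
  "targets": [
    [[4,25,0,0],[8,42,0,0],[9,49,0,0],[9,49,20,0],[9,49,50,0],[9,49,80,0],[9,49,100,0],[9,49,110,0],[9,49,110,0],[9,49,110,0]]
  ]
}}

```text
clock: 11.5
tool_pos: [0.5358, -0.2774, 0.2284]
tcp_rot: [3.135, -0.192, 0.002]
wrist_force: [0.2, -0.4, -1.4]
finger_gap: 0.0078
```

```bash
python3 - <<'E'
from h import *
from plant import bot,snapshot
s=bot.get_state();print(s["clock"],s["tool_pos"],yaw(s),s["wrist_force"],s["finger_gap"],sh((.535,-.2776,.15),s))
p=snapshot("side");cv2.imwrite("pics/s8.png",cv2.resize(p["pixels"][40:170,200:360,::-1],None,fx=4.5,fy=4.5))
q=snapshot("top");cv2.imwrite("pics/t8.png",cv2.resize(q["pixels"][90:230,380:520,::-1],None,fx=4,fy=4))
pickle.dump((p,q),open("p8.pkl","wb"))
E
```

```text
11.5 [ 0.53583303 -0.2774198   0.22838787] (np.float64(-7.022777548311629), array([ 9.92777486e-04,  3.65297332e-04, -9.99999440e-01])) [ 0.15929625 -0.39475414 -1.40222605] 0.007767570238125485 [-0.9  0.3 78.4]
```

View pics/s8.png

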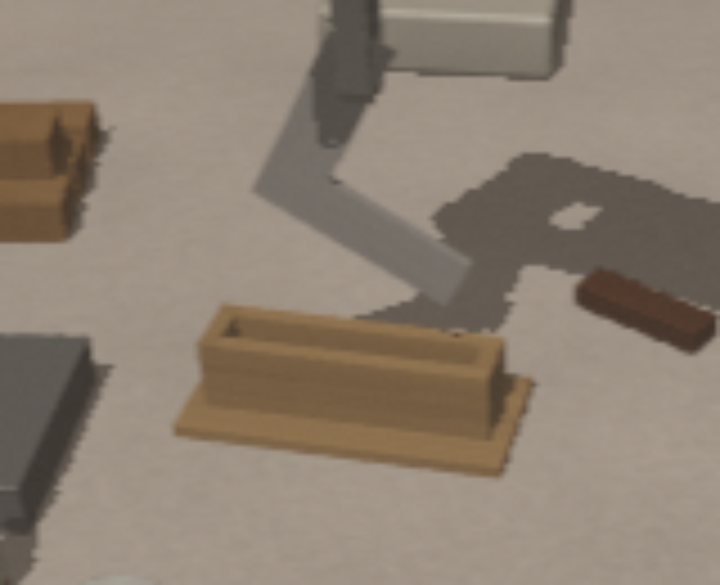

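View pics/t8.png

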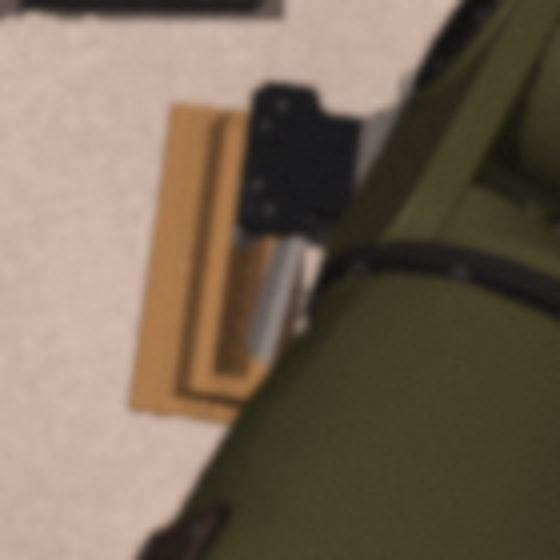

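The side view shows the bar's low end at (447,303) above the slot's near end at about (480,345). The top view shows the bar over the slot, allowing for parallax. I'll lower until the end is just inside the slot and check.

Emit:
{"api": "drive_tool", "payload": {
  "targets": [
    [[0,0,12,0],[0,0,24,0],[0,0,34,0],[0,0,42,0],[0,0,50,0],[0,0,56,0],[0,0,60,0],[0,0,60,0]]
  ]
}}

```text
clock: 12.4
tool_pos: [0.5354, -0.2775, 0.1669]
tcp_rot: [-3.135, 0.193, 0.001]
wrist_force: [0.1, 0.1, -1.0]
finger_gap: 0.0076
```

```bash
python3 - <<'E'
from h import *
from plant import bot,snapshot
s=bot.get_state();print(s["clock"],s["tool_pos"],yaw(s),s["wrist_force"],s["finger_gap"])
p=snapshot("side");cv2.imwrite("pics/s9.png",cv2.resize(p["pixels"][40:170,200:360,::-1],None,fx=4.5,fy=4.5))
q=snapshot("top");cv2.imwrite("pics/t9.png",cv2.resize(q["pixels"][90:230,380:520,::-1],None,fx=4,fy=4))
E
```

```text
12.4 [ 0.53540559 -0.27749858  0.1669257 ] (np.float64(-7.0406361715261525), array([-6.21221303e-04, -3.05155725e-04, -9.99999760e-01])) [ 0.12920026  0.14581353 -1.03106158] 0.007578824994834753
```

View pics/s9.png

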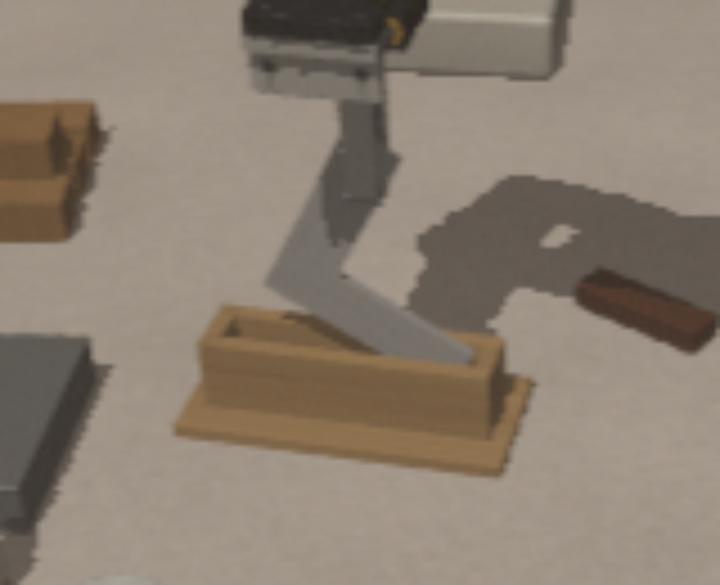

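View pics/t9.png

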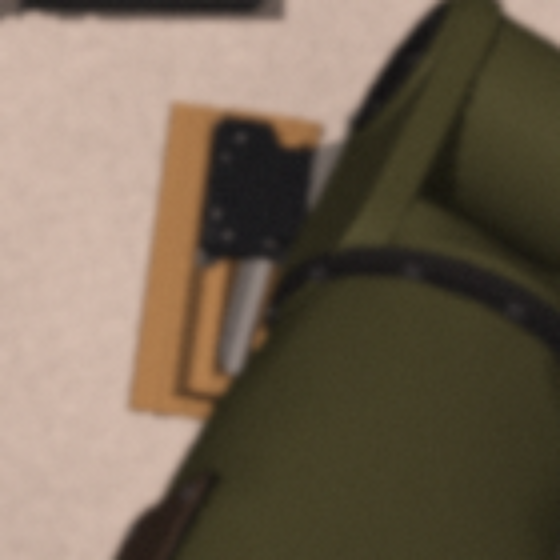

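The bar's low end is inside the slot, at (470,352) in the side crop, with no contact force yet. Now I lower to the floor and roll the plate down about that corner.

Emit:
{"api": "drive_tool", "payload": {
  "targets": [
    [[0,0,8,0],[0,0,16,0],[4,0,20,0],[9,0,22,0],[15,0,25,0],[22,0,28,0],[29,0,32,0],[36,0,36,0],[44,0,42,0],[49,0,46,0],[49,0,46,0]]
  ]
}}

```text
clock: 13.6
tool_pos: [0.5854, -0.2837, 0.1215]
tcp_rot: [3.135, -0.192, 0.003]
wrist_force: [2.4, -0.1, 2.5]
finger_gap: 0.0076
```

```bash
python3 - <<'E'
from h import *
from plant import bot,snapshot
s=bot.get_state();print(s["clock"],s["tool_pos"],yaw(s),s["wrist_force"],s["finger_gap"])
p=snapshot("side");cv2.imwrite("pics/s10.png",cv2.resize(p["pixels"][40:170,200:360,::-1],None,fx=4.5,fy=4.5))
E
```

```text
13.6 [ 0.5853827  -0.2836709   0.12150766] (np.float64(-7.023526074509179), array([ 1.96128330e-03,  4.43838471e-04, -9.99997978e-01])) [ 2.43134382 -0.05456853  2.48835455] 0.007589902773697294
```

View pics/s10.png

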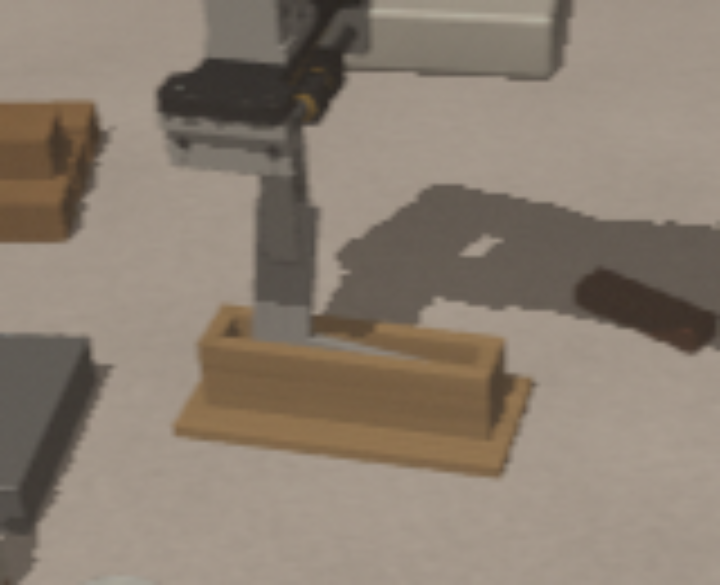

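The plate is nearly level. The tab is at (283,320) and the bar's top edge slopes gently inside the slot. Finishing the roll.

Emit:
{"api": "drive_tool", "payload": {
  "targets": [
    [[4,0,4,0],[8,0,8,0],[11,0,11,0],[13,0,13,0],[13,0,13,0],[13,0,13,0]]
  ]
}}

```text
clock: 14.25
tool_pos: [0.5976, -0.2852, 0.1086]
tcp_rot: [3.135, -0.193, 0.002]
wrist_force: [3.1, -0.6, 3.9]
finger_gap: 0.0077
```

```bash
python3 - <<'E'
from h import *
from plant import bot,snapshot
s=bot.get_state();print(s["clock"],s["tool_pos"],yaw(s),s["wrist_force"],s["finger_gap"])
p=snapshot("side");cv2.imwrite("pics/s11.png",cv2.resize(p["pixels"][40:170,200:360,::-1],None,fx=4.5,fy=4.5))
E
```

```text
14.25 [ 0.5975839  -0.28524984  0.10862771] (np.float64(-7.035720364189671), array([ 1.14750549e-03,  3.52461911e-04, -9.99999280e-01])) [ 3.05964954 -0.59614999  3.89448981] 0.007741510911147895
```

View pics/s11.png

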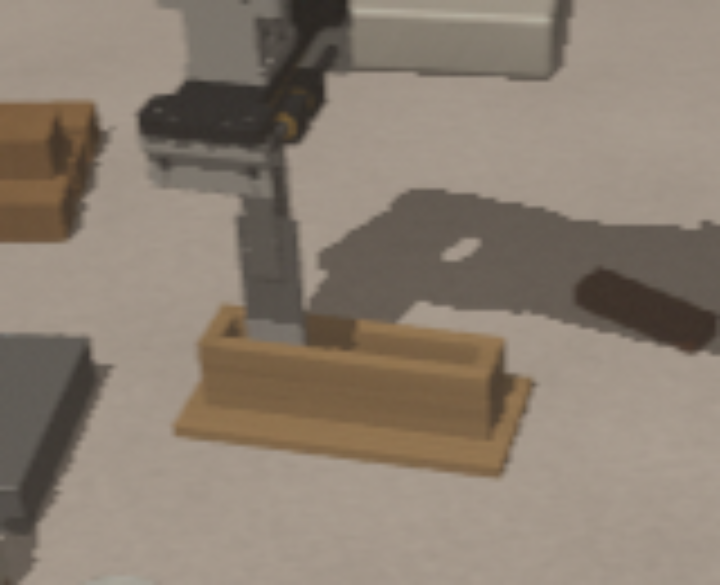

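The bar is now hidden below the rim, and only the tab shows at (272,330). I'll press 2 mm further to confirm it has reached the floor.

Emit:
{"api": "drive_tool", "payload": {
  "targets": [
    [[0,0,1,0],[0,0,2,0],[0,0,2,0],[0,0,2,0]]
  ]
}}

```text
clock: 14.7
tool_pos: [0.5978, -0.2854, 0.1073]
tcp_rot: [3.135, -0.193, 0.003]
wrist_force: [5.3, -1.0, 7.8]
finger_gap: 0.0081
```

Emit:
{"api": "drive_tool", "payload": {
  "targets": [
    [[0,0,0,0],[0,0,0,0],[0,0,0,0],[0,0,0,0],[0,0,0,0],[0,0,0,0],[0,0,0,0],[0,0,0,0],[0,0,0,0],[0,0,0,0],[0,0,0,0],[0,0,0,0]]
  ],
  "claw": 0
}}

```text
clock: 15.9
tool_pos: [0.5971, -0.2852, 0.1064]
tcp_rot: [-3.136, 0.193, 0.0]
wrist_force: [-0.3, 0.0, 0.6]
finger_gap: 0.0934
```

```bash
python3 - <<'E'
from h import *
from plant import bot,snapshot
s=bot.get_state();print(s["clock"],s["tool_pos"],yaw(s),s["wrist_force"],s["finger_gap"])
p=snapshot("side");cv2.imwrite("pics/s12.png",cv2.resize(p["pixels"][40:170,200:360,::-1],None,fx=4.5,fy=4.5))
E
```

```text
15.9 [ 0.59705111 -0.2851664   0.10643956] (np.float64(-7.041401539371465), array([-1.89168971e-05, -1.19214852e-05, -1.00000000e+00])) [-0.33959908  0.04727975  0.60330232] 0.09338612844421303
```

View pics/s12.png

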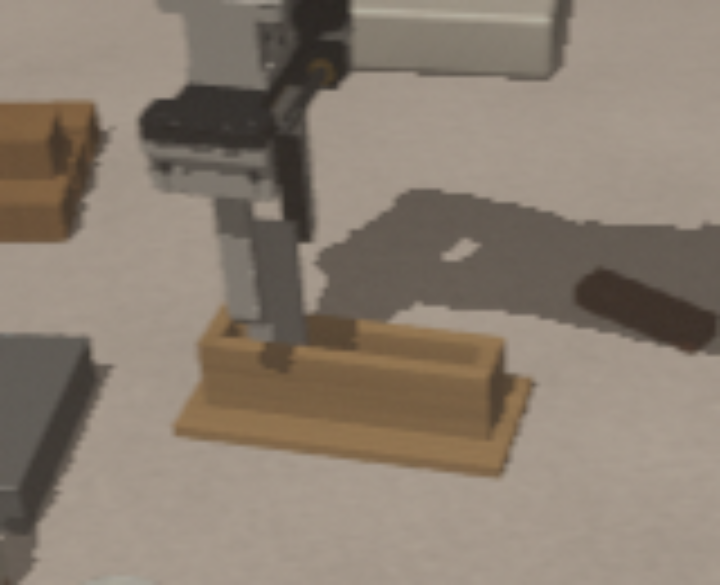

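The jaws are open around the standing tab at (270,290). Raising clear.

Emit:
{"api": "drive_tool", "payload": {
  "targets": [
    [[0,0,-8,0],[0,0,-20,0],[0,0,-40,0],[0,0,-70,0],[0,0,-110,0],[0,0,-150,0],[0,50,-150,0],[-40,100,-150,0],[-80,150,-150,0],[-120,190,-150,0],[-120,190,-150,0],[-120,190,-150,0]]
  ]
}}

```text
clock: 17.15
tool_pos: [0.4515, -0.4618, 0.2579]
tcp_rot: [3.134, -0.2, 0.001]
wrist_force: [0.3, 0.2, 0.7]
finger_gap: 0.0942
```

```bash
python3 - <<'E'
from h import *
from plant import bot,snapshot
s=bot.get_state();print(s["clock"],s["tool_pos"],s["wrist_force"])
p=snapshot("side");q=snapshot("top");pickle.dump((p,q),open("p13.pkl","wb"))
a=cv2.resize(p["pixels"][60:160,225:335,::-1],None,fx=6,fy=6,interpolation=2);cv2.imwrite("pics/s13.png",a)
cv2.imwrite("pics/t13.png",cv2.resize(q["pixels"][95:210,390:500,::-1],None,fx=5,fy=5,interpolation=2))
cv2.imwrite("pics/f13.png",q["pixels"][:,:,::-1])
E
```

```text
17.15 [ 0.45150424 -0.46178517  0.25789934] [0.30741603 0.15519336 0.74205228]
```

View pics/s13.png

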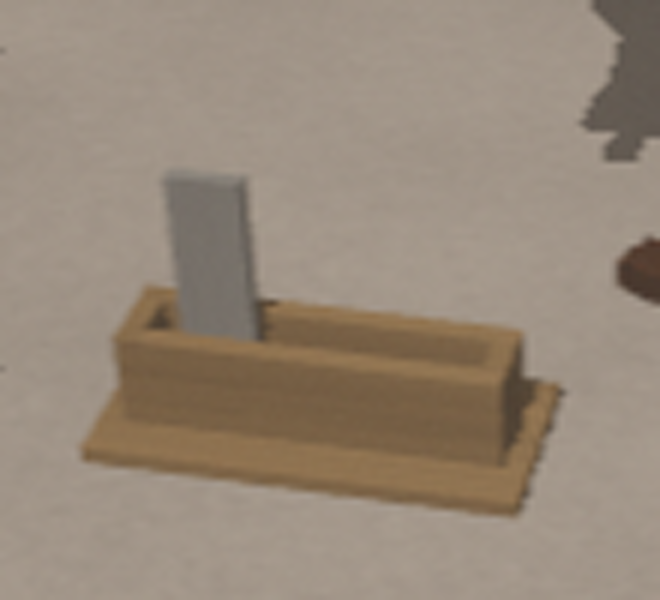

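View pics/t13.png

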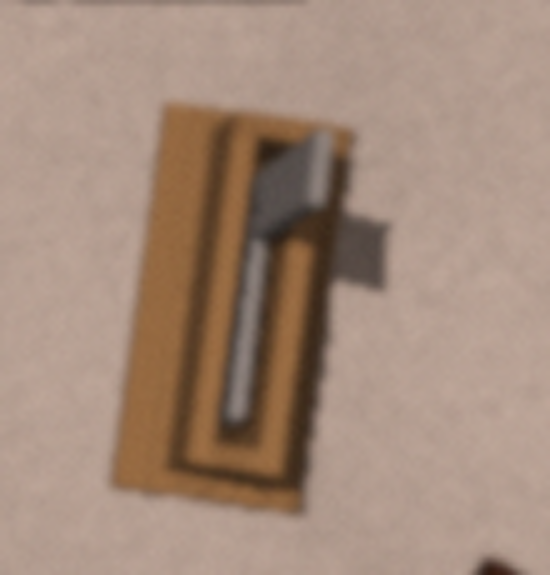

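View pics/f13.png

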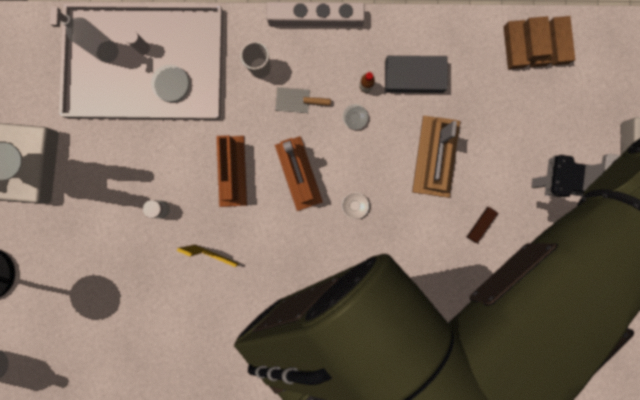

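The plate stands in the slot. In the top view the tab's top edge is at about (320,168) in the crop and the bar lies along the slot. The knob plate and the yellow look-alike have not moved. I'll triangulate the tab top to check it is fully down.

```bash
python3 - <<'E'
from h import *
p,q=pickle.load(open("p13.pkl","rb"))
for a,b in [((206,178),(320,168)),((206,181),(317,168))]:
    o1,v1=ray(p,(a[0]/6+225-.4,a[1]/6+60-.4));o2,v2=ray(q,(b[0]/5+390-.4,b[1]/5+95-.4))
    k=np.linalg.lstsq(np.c_[v1,-v2],o2-o1,rcond=None)[0]
    A=o1+k[0]*v1;B=o2+k[1]*v2;print((A+B)/2*1e3,np.linalg.norm(A-B)*1e3)
z=.125
w=lambda x,y:onz(p,(x/6+225-.4,y/6+60-.4),z)
print("side top edge ends",w(168,183)*1e3,w(245,190)*1e3)
d=pickle.load(open("d0.pkl","rb"))
print("knob/bins change",[float(np.abs(d["top"]["pixels"][120:220,270:325].astype(int)-q["pixels"][120:220,270:325]).mean())])
E
```

```text
[ 598.99078467 -285.43144073  126.71563701] 0.8013612347011014
[ 599.01903604 -284.29652769  125.89576023] 0.5083608728059803
side top edge ends [ 616.10486445 -282.8248681   125.        ] [ 581.12490143 -279.50763307  125.        ]
knob/bins change [8.332969696969696]
```

```bash
python3 - <<'E'
from plant import bot
print(bot.hand_in(), bot.get_state()["clock"])
E
```

```text
the job is handed in; nothing more can be done
the job is handed in; nothing more can be done
```

The tab plate is out of its bin and standing on its long edge in the stand's slot, and I've handed the job in. I gripped the plain tab, lifted until the bar met the cover, and let the plate tilt about 30° in the jaws. I then slid it out and carried it to the stand. There I set its low end on the slot floor, rolled it level, pressed, released and moved the arm away.

**Last checks:**
- **Height:** the tab top measured about 126–127 mm, against 128 mm for a plate fully down and upright. The difference is within the 2 mm calibration.
- **Position:** it stands on the slot's centre line, and the tab measured 1–2 mm from where I aimed for it.
- **Force and time:** the highest wrist force I read was about 10 N, and the job took about 17 s.
- **Other objects:** the knob plate and the yellow look-alike look unmoved in the overhead picture. A pixel comparison of the knob bin area before and after showed a mean change of 8 grey levels. I took that as lighting or noise and did not look into it further.

**Disagreement along the way:** during the tilt the plate slipped about 4 mm in the pads. I measured this and corrected for it before placing.

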